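# Stow the battery and shut the parts drawer until it catches

## Robot

A 7-joint arm with a two-finger parallel gripper is mounted at the origin on the work surface. World frame = base frame: x ahead of the robot, y to its left, z up, the work surface at z = 0. Lengths are in mm, angles in rad, forces in N, time in s.
With the tool pointing down it reaches from about 400 to 850 mm from the base axis. Payload 4.5 kg.
Tool frame: the origin (TCP) lies between the finger pads, 19 mm behind the fingertips; this is the grasp point; z points along the fingers, y is the direction in which the jaws open and shut (so a half turn about z gives the same grasp; the last joint's range is limited). The gripper opens to 88 mm and grips with 3 to 60 N. Pads are 18 mm wide; open, the fingers measure 123 mm over their backs; the gripper's body (75 mm by 187 mm) begins 45 mm behind the grasp point.
Start: joints at [-1.274, 0.689, -0.195, 1.565, 0.157, 0.902, -0.215], TCP at [162.345, 603.569, 257.443] pointing down, gripper open.
Joint ranges: [-3.01, 3.01], [-0.46, 2.08], [-1.47, 1.51], [0.13, 2.56], [-1, 4.14], [0.04, 2.09], [-2.66, 2.66]. Speed limits (rad/s): [2.57, 2.57, 3.14, 3.14, 3.14, 3.14, 3.14].

## Interface

Orientations are given as a unit quaternion [x, y, z, w].
In Python, from cell import ctrl, jaws, kinematics, status, imaging, sign_off gives the robot as it stands. Calls block until the motion is done:
- ctrl.goto(position, orientation): joint-space move of the TCP to a pose.
- ctrl.servo_line(position, ori=None, v=150): straight line of the TCP; ori=None keeps the orientation; v is the mean speed in mm/s.
- ctrl.set_joints(angles): joint-space move.
- jaws.grip(opening, f_grip=None): finger opening in mm; f_grip is the grip in N (None keeps the last); returns when the fingers have stopped.
- ctrl.dwell(seconds).
- kinematics.inverse_kinematics(position, orientation): joint angles nearest the present ones, or None.
- status.read_state(): the state.
- imaging.camera(name): name is "side" or "top" or "wrist"; returns a dict with "pixels" (420x560x3 uint8, blue, green, red), "depth" (420x560 float32, mm along the optical axis (not along the pixel's ray), 0 where there is no reading), "K" (3x3 intrinsics, pixels), "R" (3x3) and "t" (3): a world point X has camera coordinates R X + t; the wrist camera has in their place "T_tool_cam" (4x4, takes a point from camera to tool coordinates, whose origin is the TCP and whose axes are the flange's). Camera axes: x right, y down, z forward; pixel columns grow to the right and rows downward; lengths in mm; the calibration is good to about 2 mm. A picture is of the moment at which its call begins: read the wrist's pose just before it.
A pose or a line that the arm cannot do raises ctrl.MotionError and nothing moves.
- sign_off(): hands the job in, once; it reports no verdict.
The state is a dict: "time_s": time; "joint_positions": joint angles; "joint_velocities": joint speeds; "joint_efforts": joint torques, N m; "tcp_pos": TCP position; "tool_rot": TCP orientation; "wrist_force": force on the tool from outside, world axes, zero at the start; "wrist_torque": the same for the moment, N m; "grip_width": finger opening in mm.
Only numpy, scipy, OpenCV 4.12 (cv2) and the standard library are available. Lean on these libraries where they do the work, as an engineer would, in place of code of your own. Each camera call takes 0.05 s, during which the arm holds its last target. There are 200 camera calls.

## Task

Put the black battery with the yellow label flat into the open orange-fronted drawer, laying it down rather than dropping it, then push the drawer fully home, firmly enough that it snaps past its catch and stays in, but without ramming it. Leave the silver drive, the mug and the screwdriver where they are.

Things in the scene. Friction and masses are not known exactly. Their poses are not given: they have to be found in the camera images.
- battery: Loose black laptop battery module with a yellow label on top, 84 (x) x 34 (y) x 16 (z) mm, about 120 g, lying flat on the bench. Origin: centre of its underside; x along its length, z up.
- cabinet: Grey drawer unit fixed to the bench, 240 deep (x), 220 wide (y), 215 mm high. Origin: centre of its underside; x points from front to back, the front plane is x = -120 mm. Two blue upper drawers are fixed shut (proud 3 mm at most); the open one is the lowest. The upright face above it stops a tool pointing straight down from following it home: tilt 40 to 45 degrees, fingers forward and down.
- drawer (a joint): Opening of the lowest drawer in m: 0.13 to 0.16 at first, 0 = flush with the cabinet's front. Friction 1.5 N. A hidden sprung catch: from 18 to 8.5 mm before the home stop it resists with about 11 N (let go there, it springs back out to 18 mm); past that it snaps to the hard stop, held by 10 N. Home varies unseen from -0.004 to +0.004, so feel for it: about 18 N pushed slowly, never 45 N.
- drawer_front (a point): Middle of the outer face of the drawer's orange front plate, 41 mm above the bench; axes parallel to the cabinet's (x into the cabinet, y across, z up). Moves with the drawer. The plate is 12 mm thick, 200 mm wide, 9 to 73 mm above the bench, with no handle (only a flat dark patch).
- drawer_floor (a point): Point on the drawer's tray floor, on its centre line, 70 mm behind the outer front face, 13 mm above the bench; axes as the cabinet's. Inside, the tray runs from 58 mm before this point (front plate) to 119 mm behind it (partly under the cabinet) and 90 mm to either side; its side walls stand 35 mm, the front plate 60 mm above the floor.
- drive: Bystander: loose silver disk drive, 100 (x) x 70 (y) x 10 mm, flat on the bench. Origin: centre of its underside.
- mug: Bystander: loose white mug, radius 40, height 90 mm, handle towards its +y. Origin: centre of its underside.
- screwdriver: Bystander: loose screwdriver with a red handle, 160 mm long, lying along its x near the drawer, less than 30 mm high. Origin: below its middle.
Not all that is in view belongs to the job. Of the things like the battery, leave any that is blue; of the rest the larger one is meant.

How it is judged:
By the outcome, as a careful person would: the job done as asked, in the order asked, and still so for the second after the job is handed in, with the robot touching nothing.
It also fails if it takes over 56 s, if anything falls off the work surface, if the arm or the gripper's body presses on something with over 40 N, if the wrist force passes 120 N, or if a joint passes its speed limit or range.

## Working session

There is one attempt and no reset: what is moved stays moved. The work goes in short steps, each a Python script; the robot and the scene stay as the last script left them, time stands still between calls to the robot, and variables do not carry over. Pictures are saved under pics/ and viewed, about 8 in all and at most 12, crops included, and the job is handed in when it is done.

```bash
mkdir -p pics; ls
python3 - <<'E'
from cell import imaging,status
import cv2,numpy as np,pickle
d={}
for n in("top","side"):
    c=imaging.camera(n);d[n]=c;cv2.imwrite(f"pics/{n}0.png",c["pixels"]);print(n,c["K"],c["R"],c["t"])
pickle.dump(d,open("c0.pkl","wb"))
s=status.read_state();print(s)
E
```

```text
pics
top [[396.23965854   0.         278.80045037]
 [  0.         396.23965854 208.24901349]
 [  0.           0.           1.        ]] [[-0.00220901 -0.99991323 -0.01298673]
 [-0.98709329  0.00425991 -0.16008965]
 [ 0.16013108  0.01246548 -0.98701705]] [ 24.60625156 542.00768197 831.95637776]
side [[436.88173741   0.         280.88573315]
 [  0.         436.88173741 217.31491032]
 [  0.           0.           1.        ]] [[ 0.12005191  0.99275858  0.00423663]
 [ 0.73645447 -0.08619427 -0.67097345]
 [-0.66574947  0.08367173 -0.74146927]] [ -65.24297058 -345.19295526 1353.07112742]
{'time_s': 0.1, 'joint_positions': array([-1.2741985 ,  0.68987917, -0.19452676,  1.56624275,  0.15730238,
        0.90251217, -0.21510579]), 'joint_velocities': array([-0.00184926, -0.00323071,  0.00134746, -0.00383374, -0.00147474,
       -0.00044349, -0.00114956]), 'joint_efforts': array([-2.23765011e-03, -5.28493524e+01, -1.27114154e+00, -1.53835899e+01,
       -5.25381567e-02,  2.04972763e-03,  6.35973151e-05]), 'tcp_pos': array([162.26192657, 603.00801656, 256.70272893]), 'tool_rot': array([ 1.30982671e-01,  9.91384315e-01, -8.23587565e-04, -4.71451283e-05]), 'wrist_force': array([ 0.46593943, -0.84564135,  0.24397145]), 'wrist_torque': array([-0.01587177,  0.01212009,  0.08431735]), 'grip_width': 88.24513506385034}
```

View pics/top0.png

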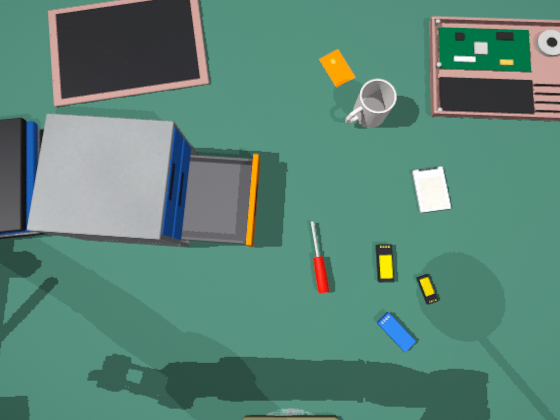

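View pics/side0.png

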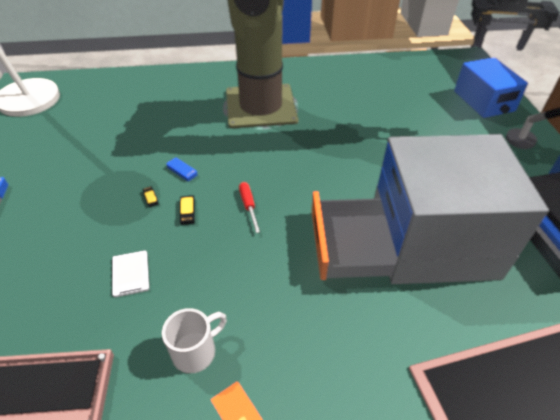

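The top view shows the large yellow-label battery at (386,263), with the small decoy at (428,289) and the blue decoy at (397,332). The orange drawer front runs from (254,155) to (251,244), and the screwdriver lies at (319,258). The side view agrees: battery at (187,209), front plate at (320,235).

```bash
cat > h.py <<'E'
import numpy as np,cv2
def ray(c,uv,z):
    """cast pixels onto plane z -> world points"""
    uv=np.atleast_2d(np.asarray(uv,float)); R,t,K=c["R"],c["t"],c["K"]
    d=(R.T@np.linalg.inv(K)@np.c_[uv,np.ones(len(uv))].T).T
    o=-R.T@t
    return o+d*((z-o[2])/d[:,2])[:,None]
def hsv(c,lo,hi,roi=None):
    m=cv2.inRange(cv2.cvtColor(c["pixels"],cv2.COLOR_BGR2HSV),lo,hi)
    if roi: x0,x1,y0,y1=roi; k=np.zeros_like(m);k[y0:y1,x0:x1]=255;m&=k
    return m
def rect(pts):
    (c,wh,a)=cv2.minAreaRect(np.asarray(pts,np.float32)[:,:2]); b=cv2.boxPoints((c,wh,a))
    e=[b[1]-b[0],b[2]-b[1]]; e.sort(key=np.linalg.norm)
    return np.array(c),[np.linalg.norm(v) for v in e],np.arctan2(e[1][1],e[1][0])
def blob(m):
    k=max(cv2.findContours(m,cv2.RETR_EXTERNAL,cv2.CHAIN_APPROX_NONE)[0],key=cv2.contourArea); return k[:,0,:]
E
python3 - <<'E'
import pickle;from h import *
d=pickle.load(open("c0.pkl","rb"));t,s=d["top"],d["side"]
for c,rb,rs,ro in((t,(365,407,235,290),(300,340,210,300),(235,270,145,255)),(s,(170,205,190,230),(230,270,175,240),(305,335,185,285))):
    b=blob(hsv(c,(20,120,100),(35,255,255),rb)); print("label",rect(ray(c,b,16)))
    b=blob(hsv(c,(0,0,0),(179,255,60),rb)); print("dark",rect(ray(c,b,16)))
    b=blob(hsv(c,(5,150,100),(20,255,255),ro)); 
    print("orange z73",rect(ray(c,b,73)), cv2.boxPoints(cv2.minAreaRect(b)))
    if c is t:
        m=hsv(c,(0,150,80),(6,255,255),rs);print("red",rect(ray(c,blob(m),12)))
# top: depth-based points of the front plate and cabinet
u,v=np.meshgrid(np.arange(560),np.arange(420));z=t["depth"].astype(float)
P=np.stack([(u-t["K"][0,2])/t["K"][0,0]*z,(v-t["K"][1,2])/t["K"][1,1]*z,z],-1)-t["t"]
P=P@t["R"]
cab=P[(P[...,2]>205)&(P[...,2]<225)&(z>0)];print("cab",rect(cab))
m=hsv(t,(5,150,100),(20,255,255),(235,270,145,255))>0
q=P[m];q=q[(q[:,2]>65)&(q[:,2]<80)];print("plate",len(q),rect(q))
print("heights",P[263,386],P[200,215],P[180,254])
E
```

```text
label (array([ 415.75906372, -213.76385498]), [np.float32(29.089811), np.float32(52.751938)], np.float32(-0.0020357817))
dark (array([ 422.71871948, -211.36903381]), [np.float32(34.09037), np.float32(79.49061)], np.float32(0.013123718))
orange z73 (array([557.58435059,  78.24462891]), [np.float32(16.78481), np.float32(200.88281)], np.float32(-0.07092022)) [[245.05388 245.5113 ]
 [252.60504 153.63881]
 [260.40167 154.27962]
 [252.85052 246.15211]]
red (array([397.82019043, -69.24076843]), [np.float32(25.246178), np.float32(80.039024)], np.float32(0.15087129))
label (array([ 417.71530151, -212.12510681]), [np.float32(31.168797), np.float32(58.0544)], np.float32(0.03326909))
dark (array([ 464.56994629, -211.37841797]), [np.float32(30.150124), np.float32(30.735384)], np.float32(0.013741362))
orange z73 (array([583.93719482,  76.19976044]), [np.float32(19.435347), np.float32(234.78911)], np.float32(-0.07762771)) [[308.95996 192.72   ]
 [318.33997 191.38   ]
 [330.57996 277.06003]
 [321.19995 278.40002]]Traceback (most recent call last):
  File "<stdin>", line 14, in <module>
  File "h.py", line 13, in rect
    (c,wh,a)=cv2.minAreaRect(np.asarray(pts,np.float32)[:,:2]); b=cv2.boxPoints((c,wh,a))
             ~~~~~~~~~~~~~~~^^^^^^^^^^^^^^^^^^^^^^^^^^^^^^^^^^
cv2.error: OpenCV(4.12.0) /io/opencv/modules/imgproc/src/convhull.cpp:143: error: (-215:Assertion failed) total >= 0 && (depth == CV_32F || depth == CV_32S) in function 'convexHull'
```

Run:
```python
import pickle;from h import *
d=pickle.load(open("c0.pkl","rb"));t=d["top"]
u,v=np.meshgrid(np.arange(560),np.arange(420));z=t["depth"].astype(float)
P=(np.stack([(u-t["K"][0,2])/t["K"][0,0]*z,(v-t["K"][1,2])/t["K"][1,1]*z,z],-1)-t["t"])@t["R"]
print(z.min(),z.max());np.set_printoptions(suppress=True,precision=1)
for p in((386,263),(215,200),(254,180),(256,165),(253,200),(250,230),(100,170),(330,330),(318,235),(320,275)):print(p,P[p[1],p[0]])
m=hsv(t,(5,150,100),(20,255,255),(235,270,145,255))>0
q=P[m];q=q[q[:,2]>66];print(len(q),len(P[m]))
if len(q):print(rect(q),np.polyfit(q[:,0],q[:,1],1))
a=P[155:245,20:190].reshape(-1,3);a=a[(a[:,2]>195)];print(len(a),rect(a) if len(a) else 0)
b=P[240:286,372:400].reshape(-1,3);b=b[b[:,2]>9];print(len(b),rect(b),np.median(b[:,2]))
```

```text
0.0 1019.9197387695312
(386, 263) [ 422.2 -214.7   17. ]
(215, 200) [566.9 170.   13.4]
(254, 180) [599.3  75.9  73.5]
(256, 165) [632.9  71.9  73. ]
(253, 200) [555.2  77.7  74.5]
(250, 230) [491.   83.6  72.8]
(100, 170) [586.  344.6 214.7]
(330, 330) [276.7 -88.8   2.6]
(318, 235) [486.7 -66.5  -0.9]
(320, 275) [396.3 -66.9  26.3]
525 657Traceback (most recent call last):
  File "<stdin>", line 9, in <module>
  File "h.py", line 13, in rect
    (c,wh,a)=cv2.minAreaRect(np.asarray(pts,np.float32)[:,:2]); b=cv2.boxPoints((c,wh,a))
             ~~~~~~~~~~~~~~~^^^^^^^^^^^^^^^^^^^^^^^^^^^^^^^^^^
cv2.error: OpenCV(4.12.0) /io/opencv/modules/imgproc/src/convhull.cpp:143: error: (-215:Assertion failed) total >= 0 && (depth == CV_32F || depth == CV_32S) in function 'convexHull'
```

```bash
sed -i 's/np.asarray(pts,np.float32)\[:,:2\]/np.ascontiguousarray(np.asarray(pts,np.float32)[:,:2])/' h.py
cat >> h.py <<'E'
from scipy.spatial.transform import Rotation as Ro
def down(a):
    """tool down, jaws (tool y) along world yaw a"""
    y=np.array([np.cos(a),np.sin(a),0]);z=np.array([0,0,-1.]);return Ro.from_matrix(np.c_[np.cross(y,z),y,z]).as_quat()
def wcam(name=None):
    from cell import imaging,status
    s=status.read_state();c=imaging.camera("wrist")
    T=np.eye(4);T[:3,:3]=Ro.from_quat(s["tool_rot"]).as_matrix();T[:3,3]=s["tcp_pos"]
    W=np.linalg.inv(T@c["T_tool_cam"]);c["R"],c["t"]=W[:3,:3],W[:3,3]
    if name:cv2.imwrite("pics/"+name,c["pixels"])
    return c
E
python3 - <<'E'
import pickle;from h import *
np.set_printoptions(suppress=True,precision=3)
d=pickle.load(open("c0.pkl","rb"));t=d["top"]
u,v=np.meshgrid(np.arange(560),np.arange(420));z=t["depth"].astype(float)
P=(np.stack([(u-t["K"][0,2])/t["K"][0,0]*z,(v-t["K"][1,2])/t["K"][1,1]*z,z],-1)-t["t"])@t["R"]
m=hsv(t,(5,150,100),(20,255,255),(235,270,145,255))>0
q=P[m];q=q[q[:,2]>66];print(rect(q),np.polyfit(q[:,0],q[:,1],1))
a=P[110:245,20:190].reshape(-1,3);a=a[(a[:,2]>205)];print(len(a),rect(a))
b=P[240:286,372:400].reshape(-1,3);b=b[b[:,2]>9];print(len(b),rect(b))
from cell import kinematics as k,ctrl,status
for p,o in(((162,603,360),down(1.3)),((421,-213,200),down(np.pi/2)),((421,-213,200),down(-np.pi/2)),((562,145,34),down(-.071)),((562,145,34),down(np.pi-.071))):
    print(p,k.inverse_kinematics(p,o))
s=status.read_state();print(k.inverse_kinematics([162,603,360],s["tool_rot"]))
E
```

```text
(array([523.986,  72.065]), [np.float32(65.03187), np.float32(264.40973)], np.float32(0.21637253)) [ -0.05  107.845]
15888 (array([559.251, 230.398]), [np.float32(239.19475), np.float32(482.51062)], np.float32(1.4066823))
607 (array([ 423.107, -109.096]), [np.float32(84.027336), np.float32(241.83295)], np.float32(1.5659857))
(162, 603, 360) [-1.27   0.591 -0.205  1.424  0.125  1.139 -0.193]
(421, -213, 200) [ 0.699  0.629 -0.518  2.066  0.556  0.585  1.36 ]
(421, -213, 200) [ 0.153  0.621  0.349  2.093 -0.431  0.496 -0.746]
(562, 145, 34) [-0.336  0.968  0.007  1.835 -0.016  0.339 -0.388]
(562, 145, 34) [ 0.011  1.038 -0.613  1.816  0.996  0.632  1.845]
[-1.269  0.592 -0.207  1.423  0.126  1.142 -0.186]
```

Run:
```python
from h import *
np.set_printoptions(suppress=True,precision=1)
from cell import ctrl,status,jaws
s=status.read_state()
ctrl.servo_line([162,603,360],v=250)
ctrl.goto([421,-213,180],down(-np.pi/2))
s=status.read_state();print(s["time_s"],s["tcp_pos"])
jaws.grip(62)
c=wcam("w1.png")
for lo,hi,n in(((20,120,100),(35,255,255),"label"),):
    m=hsv(c,lo,hi)
    for k in cv2.findContours(m,cv2.RETR_EXTERNAL,cv2.CHAIN_APPROX_NONE)[0]:
        if cv2.contourArea(k)>50: print(n,k[:,0].mean(0),rect(ray(c,k[:,0],16)))
```

```text
3.725 [ 421.6 -212.3  180. ]
label [437.3 362.5] (array([ 230.9, -388.6]), [np.float32(9.487536), np.float32(74.77889)], np.float32(0.16755055))
label [122.9 362.2] (array([230.9, -35.5]), [np.float32(9.435952), np.float32(74.874435)], np.float32(-0.19779406))
label [370.8 245.7] (array([ 374. , -301.4]), [np.float32(20.688549), np.float32(38.482506)], np.float32(0.32915807))
label [281.2 204.5] (array([ 415.4, -213.2]), [np.float32(27.905327), np.float32(51.49546)], np.float32(0.016049016))
```

View pics/w1.png

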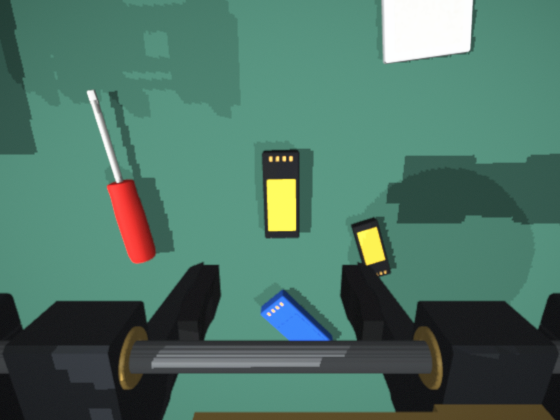

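The wrist view shows the battery at columns 263–299, rows 150–237, with its centre near (281,194). The decoys and the screwdriver are clear of the finger footprints, so I'm grasping at (423,-213).

Run:
```python
from h import *
np.set_printoptions(suppress=True,precision=1)
from cell import ctrl,status,jaws
ctrl.servo_line([423,-213.2,60],v=150)
ctrl.servo_line([423,-213.2,23],v=60)
jaws.grip(25,20)
s=status.read_state();print(s["time_s"],s["tcp_pos"],s["grip_width"],s["wrist_force"])
ctrl.servo_line([423,-213.2,200],v=150)
ctrl.goto([562,125,240],down(-.071))
s=status.read_state();print(s["time_s"],s["tcp_pos"],s["grip_width"],s["wrist_force"])
wcam("w2.png")
from cell import imaging
import pickle
t=imaging.camera("top");cv2.imwrite("pics/top2.png",t["pixels"])
c=wcam();pickle.dump((c,t),open("c2.pkl","wb"))
```

```text
Traceback (most recent call last):
cell.MotionError: the arm cannot follow that straight line within its joint ranges
```

Run:
```python
from h import *
np.set_printoptions(suppress=True,precision=2)
from cell import ctrl,status,kinematics as k
print(status.read_state()["joint_positions"])
for z in(180,100,60,23):
  for a in(-1,1):
    print(z,a,k.inverse_kinematics([423,-213.2,z],down(a*np.pi/2)))
```

```text
[ 0.34  0.87  0.06  2.15 -0.35  0.12 -0.85]
180 -1 [ 0.23  0.64  0.22  2.1  -0.32  0.43 -0.87]
180 1 [ 0.77  0.7  -0.65  2.07  0.74  0.61  1.17]
100 -1 [ 0.31  0.79  0.1   2.15 -0.35  0.22 -0.85]
100 1 [ 0.67  0.82 -0.49  2.13  0.97  0.43  0.97]
60 -1 [ 0.34  0.87  0.05  2.15 -0.35  0.12 -0.85]
60 1 [ 0.59  0.89 -0.35  2.14  1.09  0.31  0.86]
23 -1 [ 0.49  0.95 -0.19  2.15  1.25  0.17 -2.44]
23 1 [ 0.47  0.95 -0.16  2.15  1.2   0.14  0.75]
```

Run:
```python
from h import *
np.set_printoptions(suppress=True,precision=2)
from cell import ctrl,status,jaws,imaging
import pickle
S=status.read_state
ctrl.servo_line([423,-213.2,180],v=250)
ctrl.goto([423,-213.2,110],down(np.pi/2))
print(S()["joint_positions"])
ctrl.servo_line([423,-213.2,23.5],v=90)
jaws.grip(25,20)
s=S();print(s["time_s"],s["tcp_pos"],s["grip_width"],s["wrist_force"])
ctrl.servo_line([423,-213.2,200],v=200)
ctrl.goto([562,125,240],down(-.071))
s=S();print(s["time_s"],s["tcp_pos"],s["grip_width"],s["wrist_force"],s["joint_positions"])
t=imaging.camera("top");c=wcam("w2.png");pickle.dump((c,t),open("c2.pkl","wb"))
```

```text
[ 0.69  0.81 -0.53  2.12  0.95  0.46  0.98]
9.2 [ 423.06 -213.36   23.66] 33.573571516814056 [ 0.6  -0.55  1.69]
11.7833 [561.7  123.6  239.35] 34.0369361599108 [-0.3  -0.44 -0.63] [-0.16  0.65 -0.23  1.74  0.2   0.78 -0.56]
```

View pics/w2.png

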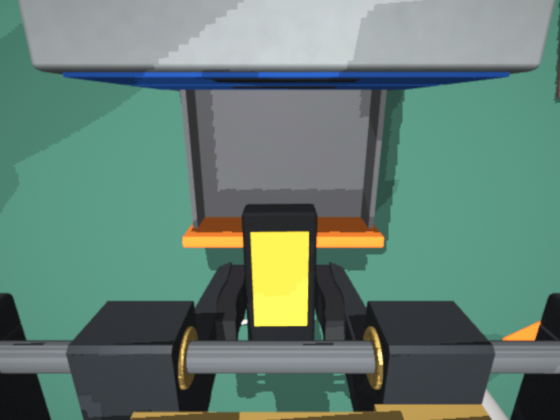

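The battery is held level at (280,275). The plate's top outer edge is at row 247, columns 183–384, the cabinet's upper front edge is near row 70, and the tray between them is empty.

Run:
```python
from h import *
import pickle
np.set_printoptions(suppress=True,precision=1)
c,t=pickle.load(open("c2.pkl","rb"))
print("outer",ray(c,[(183,247.5),(384,247.5)],73)); print("inner",ray(c,[(184,235.5),(383,234.5)],73))
print("cab top",ray(c,[(36,67),(545,68)],215))
print("side walls z48",ray(c,[(184,95),(384,95)],48))
k=blob(hsv(c,(20,120,100),(35,255,255),(240,320,220,330)));print("label z~223",rect(ray(c,k,231)))
```

```text
outer [[461.   82.2  73. ]
 [660.2  67.8  73. ]]
inner [[464.2  94.9  73. ]
 [658.7  81.9  73. ]]
cab top [[463.8 231.7 215. ]
 [681.1 215.6 215. ]]
side walls z48 [[479.  223.9  48. ]
 [663.2 210.6  48. ]]
label z~223 (array([561. , 129.7]), [np.float32(27.172222), np.float32(51.48077)], np.float32(1.5068566))
```

Run:
```python
from h import *
np.set_printoptions(suppress=True,precision=2)
import pickle
from cell import ctrl,status,jaws,imaging,kinematics as k
c,t=pickle.load(open("c2.pkl","rb"));print(c["T_tool_cam"][:3,3], -c["R"].T@c["t"])
n=np.array([.072,.997]);p=np.array([560.6,75.])+64*n;q=down(-.072)
S=status.read_state;print(p,k.inverse_kinematics([*p,36],q))
if abs(c["T_tool_cam"][0,3])>95 : print("camera overhang")
ctrl.servo_line([*p,120],ori=q,v=150)
f0=S()["wrist_force"]
ctrl.servo_line([*p,55],v=100)
f1=S()["wrist_force"];print(f0,f1,S()["tcp_pos"])
ctrl.servo_line([*p,40],v=40)
z=40
while z>34.6:
    z-=.7;ctrl.servo_line([*p,z],v=15);f=S()["wrist_force"]
    if f[2]-f1[2]>2.5: break
s=S();print(z,s["tcp_pos"],f,s["grip_width"],s["time_s"])
```

```text
[  85.53   -1.3  -127.26] [566.84 208.94 366.58]
[565.21 138.81] [-0.24  0.97 -0.13  1.83  0.31  0.37 -0.68]
[-0.03  0.61 -0.7 ] [-0.15 -0.39 -0.88] [565.59 138.93  55.4 ]
35.79999999999998 [565.32 138.83  36.65] [-1.66 -0.99  7.55] 33.63405067118869 15.6667
```

Run:
```python
from h import *
np.set_printoptions(suppress=True,precision=2)
from cell import ctrl,status,jaws,kinematics as k
S=status.read_state
jaws.grip(58);print(S()["wrist_force"])
p=S()["tcp_pos"]
ctrl.servo_line([p[0],p[1],130],v=120)
ctrl.servo_line([p[0],p[1]-30,240],v=200)
c=wcam("w3.png");print(S()["time_s"])
kk=blob(hsv(c,(20,120,100),(35,255,255),(200,360,100,330)));print(rect(ray(c,kk,29)))
jaws.grip(0)
for th in(42,45):
  n=np.array([.072,.997,0]);n/=np.linalg.norm(n);a=np.radians(th)
  z=n*np.sin(a)+np.array([0,0,-np.cos(a)])
  for sg in(1,-1):
    y=sg*np.array([n[1],-n[0],0]);q=Ro.from_matrix(np.c_[np.cross(y,z),y,z]).as_quat()
    for d in(-60,-10,70,152):
      tip=np.array([560.6,75,43])+n*d; print(th,sg,d,k.inverse_kinematics(tip-19*z,q))
```

```text
[-0.14 -0.93 -0.13]
17.9
(array([564.64, 145.74]), [np.float32(26.781252), np.float32(50.633114)], np.float32(1.5113887))
42 1 -60 [ 0.72  1.2  -0.8   1.81  0.05  0.46  0.17]
42 1 -10 [ 0.64  1.2  -0.8   1.85  0.03  0.37  0.12]
42 1 70 [ 0.5   1.19 -0.8   1.88  0.    0.25  0.04]
42 1 152 [ 0.35  1.19 -0.8   1.88 -0.01  0.16 -0.05]
42 -1 -60 [ 0.9   1.46 -1.29  1.8   0.91  0.74  2.54]
42 -1 -10 [ 0.81  1.43 -1.25  1.84  0.94  0.64  2.43]
42 -1 70 [ 0.6   1.31 -1.04  1.87  0.78  0.37  2.46]
42 -1 152 [ 0.4   1.24 -0.9   1.87  0.56  0.19  2.54]
45 1 -60 [ 0.75  1.24 -0.84  1.79  0.05  0.49  0.19]
45 1 -10 [ 0.68  1.24 -0.84  1.83  0.03  0.4   0.15]
45 1 70 [ 0.54  1.23 -0.84  1.87  0.    0.26  0.08]
45 1 152 [ 0.39  1.23 -0.84  1.87 -0.02  0.16 -0.  ]
45 -1 -60 [ 0.94  1.57 -1.42  1.78  0.99  0.85  2.5 ]
45 -1 -10 [ 0.83  1.45 -1.25  1.83  0.87  0.62  2.52]
45 -1 70 [ 0.62  1.32 -1.03  1.87  0.64  0.34  2.62]
45 -1 152 [ 0.43  1.28 -0.94  1.87  0.53  0.19  2.61]
```

View pics/w3.png

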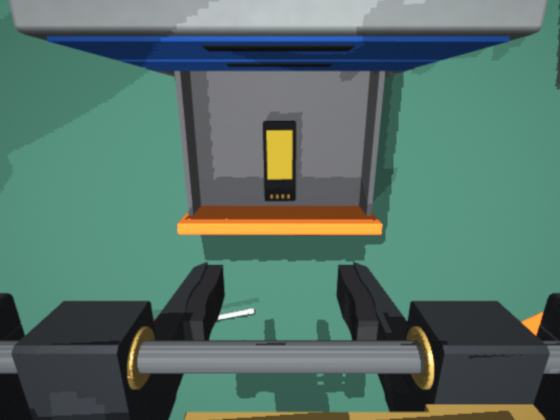

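The battery lies flat in the tray at (280,160), clear of the front plate. Next is the push, using closed fingers tilted 43°.

```bash
cat > push.py <<'E'
from h import *
n=np.array([.072,.997,0]);n/=np.linalg.norm(n);a=np.radians(43)
Z=n*np.sin(a)+np.array([0,0,-np.cos(a)]);Y=np.array([n[1],-n[0],0])
Q=Ro.from_matrix(np.c_[np.cross(Y,Z),Y,Z]).as_quat()
def pos(d,z=38): return np.array([560.6,75,z])+n*d-19*Z
E
python3 - <<'E'
from push import *
np.set_printoptions(suppress=True,precision=1)
from cell import ctrl,status
S=status.read_state
ctrl.goto(pos(-60,140),Q)
ctrl.servo_line(pos(-40),v=150)
f0=S()["wrist_force"];F=lambda:-(S()["wrist_force"]-f0)@n
D=lambda:(S()["tcp_pos"]-pos(0))@n
print(S()["time_s"],f0,S()["tcp_pos"])
d=-40
while d<105:
    d+=5;ctrl.servo_line(pos(d),v=50);f=F()
    if d%15==0 or f>6:print(d,round(D(),1),round(f,1))
    if f>15:break
print(S()["time_s"],S()["wrist_force"]-f0)
E
```

```text
20.6583 [-0.1 -0.2 -0.3] [557.4  22.6  52.7]
-30 -29.5 -0.0
-15 -14.5 -0.0
0 0.4 -0.4
15 15.5 0.1
30 30.5 -0.6
45 45.5 0.1
60 60.5 -0.4
75 75.5 0.6
90 90.6 -0.4
105 105.5 -0.4
27.9083 [ 0.3  0.4 -0.5]
```

Run:
```python
from h import *
from cell import imaging
a=imaging.camera("top")["pixels"];b=imaging.camera("side")["pixels"]
cv2.imwrite("pics/p4.png",np.hstack([cv2.resize(a[90:300,100:380],(400,300)),cv2.resize(b[100:300,220:487],(400,300))]))
```

```text
(no output)
```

View pics/p4.png

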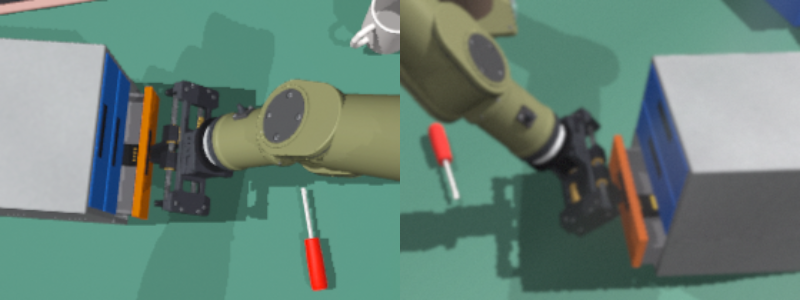

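The drawer is following the fingers, with the battery still inside and the screwdriver untouched. Now the slow final push.

Run:
```python
from push import *
from cell import ctrl,status
S=status.read_state
f0=np.array([-.1,-.2,-.3]);F=lambda:-(S()["wrist_force"]-f0)@n
D=lambda:(S()["tcp_pos"]-pos(0))@n
ctrl.servo_line(pos(114),v=40)
d=114;L=[];snap=False;pk=0
while d<165:
    d+=1;ctrl.servo_line(pos(d),v=15);f=F();L.append((d,round(D(),1),round(f,1)))
    if f>6: pk=d if not pk else pk
    if pk and not snap and f<4: snap=True
    if f>(18 if snap else 24):break
print(L,snap,S()["time_s"])
```

```text
[(115, np.float64(115.0), np.float64(-0.2)), (116, np.float64(115.9), np.float64(1.1)), (117, np.float64(117.0), np.float64(2.3)), (118, np.float64(118.1), np.float64(0.8)), (119, np.float64(118.9), np.float64(2.1)), (120, np.float64(119.6), np.float64(3.8)), (121, np.float64(120.1), np.float64(7.1)), (122, np.float64(120.6), np.float64(8.2)), (123, np.float64(121.4), np.float64(10.1)), (124, np.float64(122.4), np.float64(9.7)), (125, np.float64(123.5), np.float64(10.5)), (126, np.float64(124.9), np.float64(7.0)), (127, np.float64(126.3), np.float64(5.9)), (128, np.float64(128.0), np.float64(2.7)), (129, np.float64(130.0), np.float64(0.0)), (130, np.float64(130.5), np.float64(0.0)), (131, np.float64(131.1), np.float64(-1.0)), (132, np.float64(132.1), np.float64(0.2)), (133, np.float64(133.1), np.float64(-0.5)), (134, np.float64(134.1), np.float64(-0.5)), (135, np.float64(135.1), np.float64(-0.8)), (136, np.float64(136.1), np.float64(0.2)), (137, np.float64(136.6), np.float64(1.1)), (138, np.float64(137.1), np.float64(5.4)), (139, np.float64(137.3), np.float64(7.2)), (140, np.float64(137.5), np.float64(10.6)), (141, np.float64(137.7), np.float64(15.1)), (142, np.float64(137.8), np.float64(19.4))] True 35.3833
```

Clear catch profile: resistance from about 120, a snap near 129, then the hard stop at 137 to 138, where I stopped at 19 N. Retreating and checking.

Run:
```python
from push import *
from cell import ctrl,status,imaging
ctrl.servo_line(pos(134),v=30)
ctrl.servo_line(pos(80),v=120)
ctrl.servo_line(pos(-20,230),v=200)
t=imaging.camera("top");a=t["pixels"];b=imaging.camera("side")["pixels"]
cv2.imwrite("pics/p5.png",np.hstack([cv2.resize(a[20:330,20:433],(400,300)),b[90:390,110:510]]))
k=blob(hsv(t,(5,150,100),(20,255,255),(130,270,100,280)));print(rect(ray(t,k,73)))
m=hsv(t,(0,150,80),(6,255,255),(290,345,210,300));print("red",rect(ray(t,blob(m),12)) if m.any() else 0)
s=status.read_state();print(s["time_s"],s["wrist_force"],s["tcp_pos"])
```

```text
(array([566.66088867, 213.6918335 ]), [np.float32(18.07597), np.float32(201.62077)], np.float32(-0.072137006))
red (array([397.82019043, -69.24076843]), [np.float32(25.246178), np.float32(80.039024)], np.float32(0.15087129))
37.7333 [ 0.57950809 -0.77993288 -0.42687723] [557.6231317   42.74398547 243.12564402]
```

View pics/p5.png

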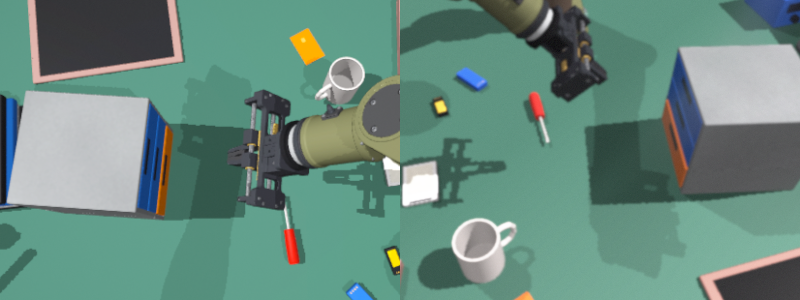

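The drawer front is flush (it shows at (165,170) in the left half) and stays shut with the arm clear. The screwdriver is at exactly its original position, and the mug and drive look undisturbed.

```bash
python3 -c "
from cell import sign_off;print(sign_off())"
```

```text
the job is handed in; nothing more can be done
None
```

The battery is lying flat in the drawer, the drawer is pushed home past its catch, and I handed the job in at about 38 s of the 56 s allowed.

- **Battery:** I picked up the larger yellow-label battery and lowered it until it touched the tray floor at about 8 N before letting go. A wrist picture then showed it flat and clear of the front plate.
- **Drawer:** I pushed with closed fingers tilted 43°. The catch resisted with about 10.5 N and then snapped through. I pushed on slowly to the hard stop and stopped at 19.4 N. In the pictures taken after backing off, the drawer stayed shut.
- **Other objects:** The screwdriver measured in exactly the same place before and after. I checked the mug and drive only by eye, and they look unmoved. The drive is only partly visible in that last picture.
- **Went wrong:** One straight-line move down to the battery was refused because of a joint limit. I redid it with the gripper turned half a turn, and nothing was disturbed.

No check failed. The force readings were about 0 N during the first part of the push, so I took a picture, which showed the drawer moving with the fingers.

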